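# Turn the powder mixer's spoked wheel until its filler neck points straight up

## Task

The powder mixer's drum has to be opened next, so its filler neck and cap must point straight up. Turn the drum, either way round, by pushing one spoke after another of the wheel at its front end, gently with the closed fingertips; do not grip the wheel, do not touch the drum or its cap, and do not shove the mixer along the desk. Leave the things round it where they stand.

Things in the scene. Friction and masses are not known exactly. Their poses are not given: they have to be found in the camera images.
- mixer: hand-turned tumbling mixer, about 5 kg, loose on rubber feet: grey base plate 230 x 170 mm, 22 mm high, two A-frames with shaft bearings. Origin on the desk under the base's middle; x along the shaft from the wheel end to the rear, z up; at yaw 0 the wheel end faces the robot. Along x: wheel plane -125 mm, front bearing -97 to -73 (48 mm across), drum -60 to 50, rear bearing 68 to 92
- wheel_hub (a point): centre of the spoked wheel, on the shaft, 150 mm above the desk; its axes are the mixer's (x along the shaft to the rear, z up) and do not turn with the wheel
- mixer_wheel: the wheel: hub 44 mm across; dark ring, mean radius 48 mm, 11 mm thick; five steel spokes 10 mm thick, 72 degrees apart, that run out through the ring to black balls 21 mm across centred 108 mm from the shaft. One spoke is exactly in line with the filler neck (z axis); a balance weight sits on the ring at the far side from it. Origin on the shaft 125 mm behind the wheel's plane; turns with it
- mixer_drum: the steel drum, 125 mm across, 110 mm long, with one filler neck and black ribbed cap (56 mm across) standing out sideways to 100 mm from the shaft. Same origin and axes as the wheel: x along the shaft, z out through the neck
- filler_cap (a point): middle of the cap's outer face, 100 mm from the shaft, 120 mm behind the wheel's plane; turns with the drum. Its z axis points out through the neck, away from the shaft: vertical when the neck points straight up
- mixer_rotor (a joint): turning angle of wheel and drum together (rad): 0 and every whole turn is neck straight up; grows clockwise seen from the wheel end (looking along the mixer's +x; pi/2: neck to the mixer's -y). Spokes stand at this angle plus multiples of 72 degrees. Starts 1.75 to 4.53; turns endlessly both ways; stays where left (friction 0.2 N m, 2 to 3 N at a spoke; no spring)
- powder_pot_a: small brown powder pot with a black screw lid, 37 mm across, 40 mm tall, beside the mixer on its right; origin at the centre of its underside
- powder_pot_b: small white powder pot with a screw lid, 43 mm across, 46 mm tall, beside the mixer on its left; origin at the centre of its underside
- jar_talc: grey screw-top jar with a white lid, 59 mm across, 88 mm tall, beside the mixer on its right; origin at the centre of its underside
- mug: mug, 80 mm across, 110 mm over its handle, 94 mm tall, at the far left of the desk; origin under its middle
- sample_cup_0: flat sample cup, 45 mm across, 24 mm tall, at the right front of the desk; origin at the centre of its underside

How it is judged (in metres and radians):
At the end, for the whole second after the job is handed in: The filler neck points straight up within 0.10 rad (6 degrees) and is at rest; the mixer stands flat, within 15 mm of where it stood; every loose thing round it is within 15 mm of its starting place (angle between filler_cap's own z axis and vertical below 0.1 rad and velocity of joint mixer_rotor between -0.05 and 0.05 rad/s and angle between mixer's own z axis and vertical below 0.03 rad and distance of each of mixer, powder_pot_a, powder_pot_b, jar_talc, mug, sample_cup_0 from where it was at the start of the episode below 0.015 m); the robot touches nothing.
It fails at once if the drum or its filler neck or cap is touched by the robot (over 0.5 N) (contact force between any of the fingers, the arm and mixer_drum above 0.5 N).
It fails at once if the wheel is gripped or pushed hard (over 30 N between the fingers and the wheel) (contact force between the fingers and mixer_wheel above 30 N).
It fails at once if the mixer is shoved more than 15 mm, lifted or tipped (distance of mixer from where it was at the start of the episode above 0.015 m or angle between mixer's own z axis and vertical above 0.08 rad).
It fails at once if a bystander is pushed more than 15 mm, lifted or tipped ((distance of powder_pot_a from where it was at the start of the episode above 0.015 m or angle between powder_pot_a's own z axis and vertical above 0.35 rad) or (distance of powder_pot_b from where it was at the start of the episode above 0.015 m or angle between powder_pot_b's own z axis and vertical above 0.35 rad) or (distance of jar_talc from where it was at the start of the episode above 0.015 m or angle between jar_talc's own z axis and vertical above 0.35 rad) or (distance of mug from where it was at the start of the episode above 0.015 m or angle between mug's own z axis and vertical above 0.35 rad) or (distance of sample_cup_0 from where it was at the start of the episode above 0.015 m or angle between sample_cup_0's own z axis and vertical above 0.35 rad)).
It also fails if it takes over 61 s, if anything falls off the work surface, if the arm or the gripper's body presses on something with over 40 N, if the wrist force passes 120 N, or if a joint passes its speed limit or range.

## Robot

A 6-joint arm with a two-finger parallel gripper is mounted at the origin on a cart in front of the work surface, level with it; the furniture and walls round the work are solid. World frame = base frame: x ahead of the robot, y to its left, z up, the work surface at z = 0. Lengths are in mm, angles in degrees, forces in N, time in s.
With the tool pointing down it reaches from about 425 to 950 mm from the base axis. Payload 3.5 kg.
Tool frame: the origin (TCP) lies at the very end of the fingers, on their centre line; the grasp point (between the pads) lies 19 mm behind it; z points along the fingers, y is the line along which they close (so a half turn about z gives the same grasp; the last joint's range is limited). The gripper opens to 85 mm and grips with 20 to 120 N. Pads are 22 mm wide; open, the fingers measure 114 mm over their backs; the gripper's body (76 mm by 85 mm) begins 54 mm behind the grasp point. The pads swing forward as they close: fully open they stand 13 mm farther back than shut.
Start: joints at [-77.177, 16.404, 90.338, -0, 73.258, -8.594], TCP at [246.502, -628.365, 231.325] pointing down, gripper open.
Joint ranges: [-158.93, 158.93], [-51.34, 127.21], [12.03, 142.37], [-87.48, 267.48], [13.55, 161.25], [-162.69, 162.69]. Speed limits (degrees/s): [159.86, 159.86, 180, 180, 180, 180].

## Interface

Orientations are given as a 3x3 rotation matrix whose columns are the frame's x, y, z axes.
In Python, from rig import ctrl gives the robot as it stands.
- The arm moves only by the tool send_rows, never from a script. Its argument "rows" is a list of rows, each an object of numbers: "gripper": the finger opening in mm, from 0 to 85.4; "tx", "ty", "tz": the shift along the world's x, y, z in mm; "twist": the turn about the world's z in rad. In form: [{"gripper": .., "tx": .., "ty": .., "tz": .., "twist": ..}, ...]. A call has 1 to 20 rows; each row shifts and turns the commanded pose from where the row before left it; what a row does not reach is not made up. A row lasts 1/12 s, in which the tool goes at most 41.7 mm and 7.16 degrees, less where a joint would pass 70% of its speed; a pose out of reach is approached as far as the arm can. A call is refused whole if a number of a shift passes 41.7 or a number of a turn 0.125, either way. A call with a gripper value outside its range is refused whole. The fingers move at their own pace and stop on an object; the grip force is fixed at half the most. Time passes only in rows, so rows that do not move let the fingers close. It gives the time, the measured TCP pose, the force, the opening and the grip force at its end, in the units of the state.
- ctrl.get_state(): the state, without advancing time (a new reading comes with each control period).
- ctrl.grab_frame(name): name is "side" or "top"; returns the picture (400x640x3 uint8, red, green, blue); there is no depth.
- ctrl.camera_params(name): a dict with "fx", "fy", "cx", "cy" (pixels), "camera_from_world" (4x4, takes a point from world to camera coordinates). Camera axes: x right, y down, z forward; pixel columns grow to the right and rows downward; lengths in mm; the calibration is good to about 2 mm. A picture is of the moment at which its call begins. camera_params takes no time and is no camera call.
- ctrl.finish_job(): hands the job in; it is judged then, once.
Trained networks look in the newest picture that a camera, given by its name, has taken for a name from the list of things; names that differ only in an ending like _2 or _b are one class to them, and where a whole thing is asked for, a point or a joint stands for the part that bears it (a point fixed in the world has none). Each returns a list of dicts, best first, with "conf" (0 to 1); they miss things now and then, are a little off and sometimes report something else, mostly with a low value. They report only what shows in the picture. A call takes as long as a camera call.
- ctrl.spot_in(camera, target): "extent" ([left, top, right, bottom] in pixels, round what is visible of it).
- ctrl.pinpoint(camera, target): "uv" ([column, row] in pixels: a listed point, or the origin of a listed thing).
The state is a dict: "clock": time; "qpos": joint angles; "joint_velocities": joint speeds; "effort": joint torques, N m; "position": TCP position; "tool_rot": TCP orientation; "wrist_force": force on the tool from outside, world axes, zero at the start; "torque": the same for the moment, N m; "gripper_width": finger opening in mm; "grasp_force": force on a finger pad.
Only numpy, scipy, OpenCV 4.12 (cv2) and the standard library are available. Lean on these libraries where they do the work, as an engineer would, in place of code of your own. Each camera call takes 0.05 s, during which the arm holds its last target. There are 200 camera calls.

## Working session

There is one attempt and no reset: what is moved stays moved. The work goes in short steps, Python scripts to look and compute and a tool call to move; the robot and the scene stay as the last step left them, time stands still between calls to the robot, and variables do not carry over. Pictures are saved under pics/ and viewed, at most 10 in all, crops included, and the job is handed in when it is done.

Besides the shell and the picture viewer there is one more tool, called after "Emit:" as name([rows], argument=value, ...), one row to a line, values as JSON. send_rows: Moves the arm, as the interface text tells. Its arguments: {"type":"object","properties":{"rows":{"type":"array","items":{"type":"object","properties":{"gripper":{"type":"number"},"tx":{"type":"number"},"ty":{"type":"number"},"tz":{"type":"number"},"twist":{"type":"number"}}}}},"required":["rows"]}

```bash
mkdir -p pics; ls; cat > h.py <<'E'
import numpy as np, cv2
from rig import ctrl
def P(n):
    p=ctrl.camera_params(n); return p, np.array(p["camera_from_world"])
def proj(n,X):
    p,T=P(n); c=(T[:3,:3]@np.atleast_2d(X).T).T+T[:3,3]
    return np.c_[p["fx"]*c[:,0]/c[:,2]+p["cx"],p["fy"]*c[:,1]/c[:,2]+p["cy"]]
def ray(n,uv):
    p,T=P(n); R=T[:3,:3]; d=R.T@np.array([(uv[0]-p["cx"])/p["fx"],(uv[1]-p["cy"])/p["fy"],1]); return -R.T@T[:3,3],d
def onz(n,uv,z):
    o,d=ray(n,uv); return o+d*(z-o[2])/d[2]
def tri(a,b):
    (o1,d1),(o2,d2)=ray("side",a),ray("top",b)
    s=np.linalg.lstsq(np.c_[d1,-d2],o2-o1,rcond=None)[0]
    p,q=o1+s[0]*d1,o2+s[1]*d2; return (p+q)/2,np.linalg.norm(p-q)
def save(n,f):
    im=ctrl.grab_frame(n); cv2.imwrite("pics/"+f,im[:,:,::-1]); return im
E
python3 - <<'E'
from h import *
np.set_printoptions(precision=1,suppress=True)
for n in("side","top"):
    save(n,n+"0.png"); print(n,"cam pos",ray(n,(320,200)))
    for t in("wheel_hub","filler_cap","mixer","mixer_wheel","powder_pot_a","jar_talc","mug","sample_cup_0"):
        print(n,t,[(np.round(d["uv"]),round(d["conf"],2)) for d in ctrl.pinpoint(n,t)[:3]])
s=ctrl.get_state();print(s["clock"],s["position"],s["tool_rot"],s["gripper_width"])
E
```

```text
pics
side cam pos (array([1044.9,  664.4, 1213.7]), array([-0.4, -0.3, -0.9]))
side wheel_hub [(array([325., 166.]), 0.56)]
side filler_cap [(array([315., 212.]), 0.59)]
side mixer [(array([400., 257.]), 0.72), (array([292., 156.]), 0.31)]
side mixer_wheel [(array([291., 156.]), 0.3)]
side powder_pot_a [(array([330., 235.]), 0.75), (array([259., 197.]), 0.41)]
side jar_talc [(array([285., 176.]), 0.73)]
side mug [(array([401., 259.]), 0.57)]
side sample_cup_0 [(array([295., 154.]), 0.57)]
top cam pos (array([ 492.5,  259.7, 1381.6]), array([ 0.1, -0. , -1. ]))
top wheel_hub []
top filler_cap [(array([304., 192.]), 0.72)]
top mixer []
top mixer_wheel [(array([213., 234.]), 0.45), (array([306., 192.]), 0.43)]
top powder_pot_a [(array([292., 206.]), 0.61), (array([380., 177.]), 0.49)]
top jar_talc [(array([379., 223.]), 0.79)]
top mug [(array([212., 235.]), 0.62)]
top sample_cup_0 [(array([398., 252.]), 0.47)]
0.9 [ 246.5 -628.4  231.4] [[ 0.9  0.4 -0. ]
 [ 0.4 -0.9 -0. ]
 [-0.   0.  -1. ]] 85.69244783155858
```

View pics/side0.png

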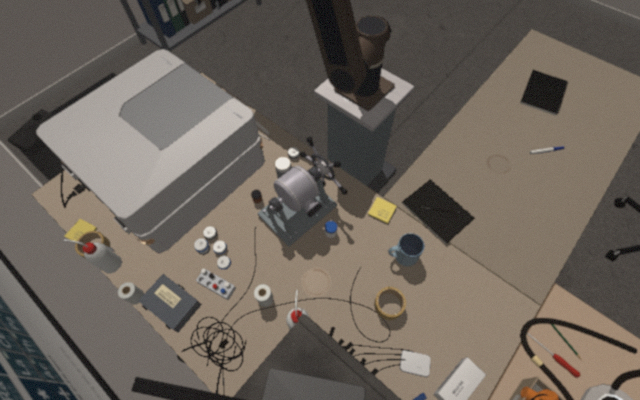

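View pics/top0.png

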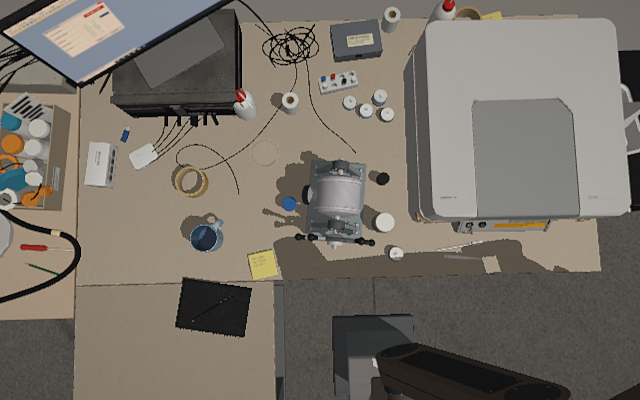

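The side view shows the mixer near (297,195) with its wheel at about (322,165). The top view shows the mixer at (335,195), its wheel edge-on at about row 240, and the printer to the right. I'll zoom in on both.

```bash
python3 - <<'E'
from h import *
a=cv2.imread("pics/side0.png")[130:250,240:370]; b=cv2.imread("pics/top0.png")[140:270,270:400]
cv2.imwrite("pics/c0.png",cv2.resize(a,None,fx=5,fy=5,interpolation=cv2.INTER_CUBIC)[:600])
cv2.imwrite("pics/c1.png",cv2.resize(b,None,fx=4.5,fy=4.5,interpolation=cv2.INTER_CUBIC))
for uv,z in (((335,197),22),((362,239),150),((299,238),150),((335,241),150),((390,180),0)): print(uv,onz("top",uv,z).round())
print(onz("side",(322,165),150))
E
```

```text
(335, 197) [634. 184.  22.]
(362, 239) [503. 121. 150.]
(299, 238) [511. 293. 150.]
(335, 241) [500. 195. 150.]
(390, 180) [685.  10.   0.]
[499.14576431 189.25508457 150.        ]
```

View pics/c0.png

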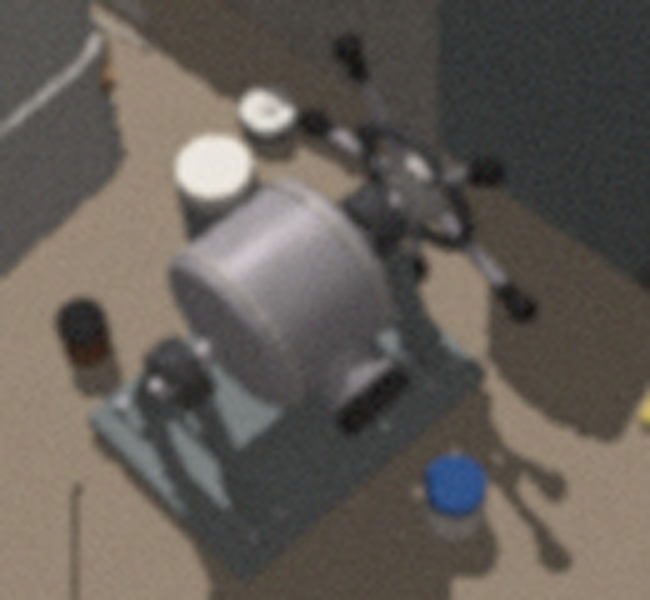

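View pics/c1.png

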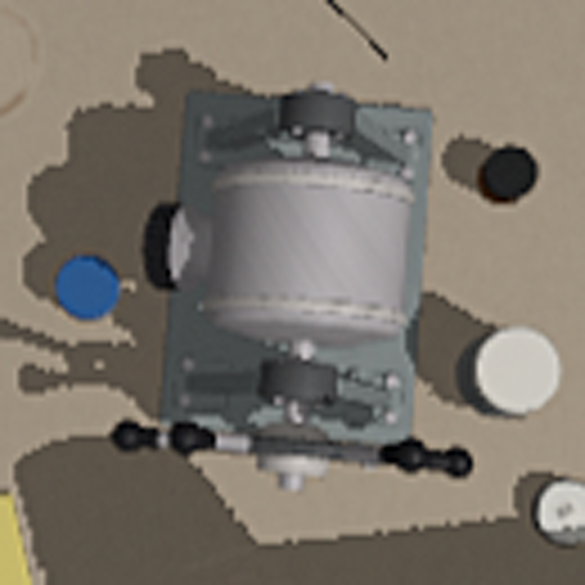

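The neck points to the mixer's left and slightly down. In the side crop the wheel balls are at (517,302), (487,170), (350,55), (315,122) and (415,265). In the top crop they are at (130,435), (187,437), (410,455) and (458,463). I'll fit the mixer pose and rotor angle to these.

```bash
cat >> h.py <<'E'
def model(p,k,r=108,xo=-125.):
    x,y,yaw,th=p; a=th+np.radians(72*k); c,s=np.cos(yaw),np.sin(yaw)
    l=np.array([xo,-r*np.sin(a)]); return np.array([x+c*l[0]-s*l[1],y+s*l[0]+c*l[1],150+r*np.cos(a)])
E
python3 - <<'E'
from h import *
from scipy.optimize import least_squares
S=lambda u,v:(240+u/5-.4,130+v/5-.4); T=lambda u,v:(270+u/4.5-.4,140+v/4.5-.4)
obs=[("side",0,S(517,302)),("side",1,S(487,170)),("side",2,S(350,55)),("side",3,S(315,122)),
("top",0,T(130,435)),("top",1,T(187,437)),("top",2,T(410,455)),("top",3,T(458,463)),("side",'c',S(378,402)),("top",'c',T(160,247))]
def f(p):
    return np.concatenate([proj(n,model(p,k) if k!='c' else model(p,0,97,-5))[0]-uv for n,k,uv in obs])
r=least_squares(f,[625,190,-.05,4.5],x_scale=[10,10,.1,.1],loss="soft_l1")
print(r.x,np.round(f(r.x).reshape(-1,2),1).tolist())
p=r.x
c,s=np.cos(p[2]),np.sin(p[2])
for k in range(5): print(k,np.degrees(p[3])%360+72*k,model(p,k).round())
cor=[[p[0]+c*a-s*b,p[1]+s*a+c*b,22] for a,b in((115,85),(115,-85),(-115,-85),(-115,85))]
print("base corners in top crop",((proj("top",cor)-[270,140]+.4)*4.5).round().tolist())
for n,uv,z in(("jar",T(517,370),88),("potw",T(565,510),25),("potbrown",T(510,172),40),("blue",T(88,287),46)): print(n,onz("top",uv,z).round())
for uv in((415,220),(595,235),(430,222)): print("printer",onz("top",uv,0).round(),onz("top",uv,200).round())
E
```

```text
[ 6.28231219e+02  1.81309884e+02 -1.08329968e-01  4.37355962e+00] [[0.6, 1.3], [-0.2, 0.4], [-0.7, -1.0], [-0.6, -0.0], [-0.2, 0.4], [-0.1, 0.3], [0.2, 0.3], [-0.1, 0.1], [-0.3, 1.1], [0.2, 0.1]]
0 250.58650752215607 [515. 296. 114.]
1 322.58650752215607 [511. 260. 236.]
2 394.58650752215607 [497. 134. 239.]
3 466.58650752215607 [493.  92. 119.]
4 538.5865075221561 [504. 192.  42.]
base corners in top crop [[187.0, 90.0], [435.0, 109.0], [412.0, 447.0], [159.0, 426.0]]
jar [551.  47.  88.]
potw [460.   9.  25.]
potbrown [686.  38.  40.]
blue [616. 323.  46.]
printer [558. -61.   0.] [549. -15. 200.]
printer [ 497. -612.    0.] [ 496. -486.  200.]
printer [ 551. -107.    0.] [542. -54. 200.]
```

Emit:
send_rows([
  {"gripper": 0,"tz": 35},
  {"gripper": 0,"tz": 35,"tx": 10,"twist": 0.06},
  {"gripper": 0,"tz": 35,"tx": 10,"ty": 15,"twist": 0.06},
  {"gripper": 0,"tz": 25,"tx": 10,"ty": 25,"twist": 0.06},
  {"gripper": 0,"tz": 20,"tx": 10,"ty": 30,"twist": 0.06},
  {"gripper": 0,"tz": 20,"tx": 10,"ty": 30,"twist": 0.06},
  {"gripper": 0,"tx": 10,"ty": 33,"twist": 0.06},
  {"gripper": 0,"tx": 10,"ty": 33,"twist": 0.06},
  {"gripper": 0,"tx": 10,"ty": 33,"twist": 0.06},
  {"gripper": 0,"tx": 10,"ty": 33,"twist": 0.06},
  {"gripper": 0,"tx": 10,"ty": 33,"twist": 0.06},
  {"gripper": 0,"tx": 10,"ty": 33,"twist": 0.06},
  {"gripper": 0,"tx": 10,"ty": 33,"twist": 0.06},
  {"gripper": 0,"tx": 10,"ty": 33,"twist": 0.06},
  {"gripper": 0,"tx": 10,"ty": 33,"twist": 0.06},
  {"gripper": 0,"tx": 10,"ty": 33,"twist": 0.06},
  {"gripper": 0,"tx": 10,"ty": 33,"twist": 0.06},
  {"gripper": 0,"tx": 10,"ty": 33,"twist": 0.06},
  {"gripper": 0,"tx": 10,"ty": 30,"twist": 0.01},
  {"gripper": 0},
])

```text
schema error: expected keys gripper, tx, ty, tz, twist
```

All keys are required, so I'm resending with every one filled in.

Emit:
send_rows([
  {"gripper": 0,"tx": 0,"ty": 0,"tz": 35,"twist": 0},
  {"gripper": 0,"tx": 10,"ty": 0,"tz": 35,"twist": 0.06},
  {"gripper": 0,"tx": 10,"ty": 15,"tz": 35,"twist": 0.06},
  {"gripper": 0,"tx": 10,"ty": 25,"tz": 25,"twist": 0.06},
  {"gripper": 0,"tx": 10,"ty": 30,"tz": 20,"twist": 0.06},
  {"gripper": 0,"tx": 10,"ty": 30,"tz": 20,"twist": 0.06},
  {"gripper": 0,"tx": 10,"ty": 33,"tz": 0,"twist": 0.06},
  {"gripper": 0,"tx": 10,"ty": 33,"tz": 0,"twist": 0.06},
  {"gripper": 0,"tx": 10,"ty": 33,"tz": 0,"twist": 0.06},
  {"gripper": 0,"tx": 10,"ty": 33,"tz": 0,"twist": 0.06},
  {"gripper": 0,"tx": 10,"ty": 33,"tz": 0,"twist": 0.06},
  {"gripper": 0,"tx": 10,"ty": 33,"tz": 0,"twist": 0.06},
  {"gripper": 0,"tx": 10,"ty": 33,"tz": 0,"twist": 0.06},
  {"gripper": 0,"tx": 10,"ty": 33,"tz": 0,"twist": 0.06},
  {"gripper": 0,"tx": 10,"ty": 33,"tz": 0,"twist": 0.06},
  {"gripper": 0,"tx": 10,"ty": 33,"tz": 0,"twist": 0.06},
  {"gripper": 0,"tx": 10,"ty": 33,"tz": 0,"twist": 0.06},
  {"gripper": 0,"tx": 10,"ty": 33,"tz": 0,"twist": 0.06},
  {"gripper": 0,"tx": 10,"ty": 30,"tz": 0,"twist": 0.06},
  {"gripper": 0,"tx": 0,"ty": 0,"tz": 0,"twist": 0.01},
])

```text
clock: 2.57
position: [427.2, -98.1, 401.9]
tool_rot: [[0.098, 0.995, 0.002], [0.995, -0.098, 0.002], [0.002, 0.002, -1.0]]
wrist_force: [0.1, -0.2, 0.2]
gripper_width: -0.1
grasp_force: 0.0
```

Emit:
send_rows([
  {"gripper": 0,"tx": 7,"ty": 33.5,"tz": 0,"twist": 0},
  {"gripper": 0,"tx": 7,"ty": 33.5,"tz": 0,"twist": 0},
  {"gripper": 0,"tx": 7,"ty": 33.5,"tz": 0,"twist": 0},
  {"gripper": 0,"tx": 7,"ty": 33.5,"tz": 0,"twist": 0},
  {"gripper": 0,"tx": 7,"ty": 33.5,"tz": 0,"twist": 0},
  {"gripper": 0,"tx": 7,"ty": 33.5,"tz": 0,"twist": 0},
  {"gripper": 0,"tx": 7,"ty": 33.5,"tz": 0,"twist": 0},
  {"gripper": 0,"tx": 7,"ty": 33.5,"tz": 0,"twist": 0},
  {"gripper": 0,"tx": 7,"ty": 33.5,"tz": 0,"twist": 0},
  {"gripper": 0,"tx": 7,"ty": 33.5,"tz": 0,"twist": 0},
  {"gripper": 0,"tx": 7,"ty": 33.5,"tz": 0,"twist": 0},
  {"gripper": 0,"tx": 7,"ty": 33.5,"tz": 0,"twist": 0},
  {"gripper": 0,"tx": 0,"ty": 0,"tz": -30,"twist": 0},
  {"gripper": 0,"tx": 0,"ty": 0,"tz": -35,"twist": 0},
  {"gripper": 0,"tx": 0,"ty": 0,"tz": -35,"twist": 0},
  {"gripper": 0,"tx": 0,"ty": 0,"tz": -35,"twist": 0},
  {"gripper": 0,"tx": 0,"ty": 0,"tz": -25,"twist": 0},
  {"gripper": 0,"tx": 0,"ty": 0,"tz": -20,"twist": 0},
  {"gripper": 0,"tx": 0,"ty": 0,"tz": -10,"twist": 0},
  {"gripper": 0,"tx": 0,"ty": 0,"tz": 0,"twist": 0},
])

```text
clock: 4.23
position: [509.3, 298.4, 208.1]
tool_rot: [[0.108, 0.994, -0.005], [0.994, -0.108, -0.002], [-0.003, -0.005, -1.0]]
wrist_force: [-0.6, -0.2, 0.2]
gripper_width: 0.1
grasp_force: 0.0
```

```bash
python3 - <<'E'
from h import *
a=save("side","s1.png")[130:250,240:370,::-1]; b=save("top","t1.png")[170:270,270:370,::-1]
im=np.zeros((600,800,3),np.uint8)
im[:480,:400]=cv2.resize(cv2.resize(a,(520,480),interpolation=2),(400,480)) if 0 else cv2.resize(a[:,30:],(400,480),interpolation=2)
im[:400,400:]=cv2.resize(b,(400,400),interpolation=2)
cv2.imwrite("pics/m1.png",im); print(ctrl.get_state()["position"])
E
```

```text
[511.24941836 299.4638838  212.31889579]
```

View pics/m1.png

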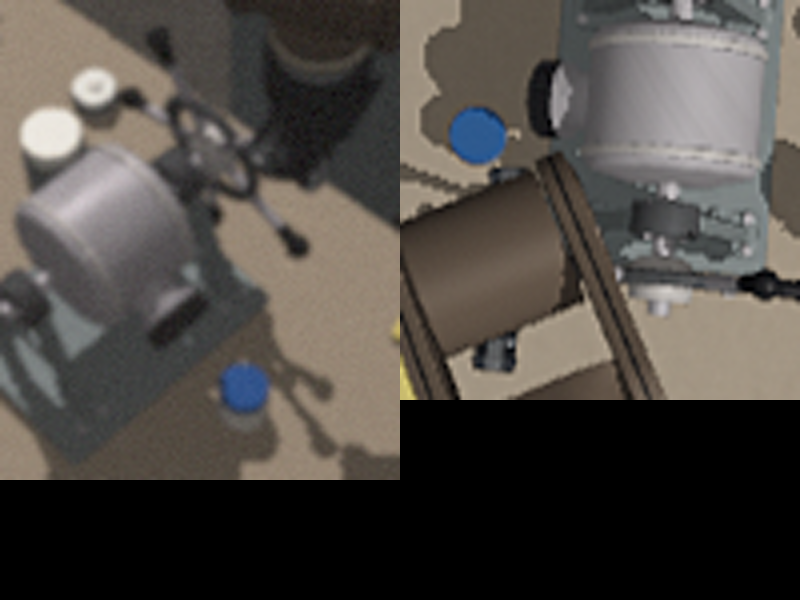

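The fingers hang just to the left of the upper-left ball, clear of everything else. I'm starting the first push.

Emit:
send_rows([
  {"gripper": 0,"tx": -0.5,"ty": -5,"tz": 0,"twist": 0},
  {"gripper": 0,"tx": -0.5,"ty": -5,"tz": 0,"twist": 0},
  {"gripper": 0,"tx": -0.3,"ty": -2.5,"tz": 0,"twist": 0},
  {"gripper": 0,"tx": -0.3,"ty": -2.5,"tz": 0,"twist": 0},
  {"gripper": 0,"tx": -0.3,"ty": -2.5,"tz": 0,"twist": 0},
  {"gripper": 0,"tx": -0.3,"ty": -2.5,"tz": 0,"twist": 0},
  {"gripper": 0,"tx": -0.3,"ty": -2.5,"tz": 0,"twist": 0},
  {"gripper": 0,"tx": -0.3,"ty": -2.5,"tz": 0,"twist": 0},
  {"gripper": 0,"tx": -0.4,"ty": -4,"tz": 0,"twist": 0},
  {"gripper": 0,"tx": -0.5,"ty": -5,"tz": 0,"twist": 0},
  {"gripper": 0,"tx": -0.5,"ty": -5,"tz": 0,"twist": 0},
  {"gripper": 0,"tx": -0.5,"ty": -5,"tz": 0,"twist": 0},
  {"gripper": 0,"tx": -0.5,"ty": -5,"tz": 0,"twist": 0},
  {"gripper": 0,"tx": -0.5,"ty": -5,"tz": 0,"twist": 0},
  {"gripper": 0,"tx": -0.5,"ty": -5,"tz": 0,"twist": 0},
  {"gripper": 0,"tx": -0.5,"ty": -5,"tz": 0,"twist": 0},
  {"gripper": 0,"tx": -0.5,"ty": -5,"tz": 0,"twist": 0},
  {"gripper": 0,"tx": -0.5,"ty": -5,"tz": 0,"twist": 0},
  {"gripper": 0,"tx": -0.5,"ty": -5,"tz": 0,"twist": 0},
  {"gripper": 0,"tx": -0.5,"ty": -5,"tz": 0,"twist": 0},
])

```text
clock: 6.0
position: [501.4, 215.0, 210.8]
tool_rot: [[0.107, 0.994, -0.001], [0.994, -0.107, -0.0], [-0.0, -0.001, -1.0]]
wrist_force: [-0.1, 2.2, 0.2]
gripper_width: 0.0
grasp_force: 0.0
```

Emit:
send_rows([
  {"gripper": 0,"tx": -0.5,"ty": -5,"tz": 0,"twist": 0},
  {"gripper": 0,"tx": -0.5,"ty": -5,"tz": 0,"twist": 0},
  {"gripper": 0,"tx": -0.5,"ty": -5,"tz": 0,"twist": 0},
  {"gripper": 0,"tx": -0.5,"ty": -5,"tz": 0,"twist": 0},
  {"gripper": 0,"tx": -0.5,"ty": -5,"tz": 0,"twist": 0},
  {"gripper": 0,"tx": -0.5,"ty": -5,"tz": 0,"twist": 0},
  {"gripper": 0,"tx": -0.5,"ty": -5,"tz": 0,"twist": 0},
  {"gripper": 0,"tx": -0.2,"ty": -2,"tz": 0,"twist": 0},
  {"gripper": 0,"tx": 0,"ty": 0,"tz": 0,"twist": 0},
  {"gripper": 0,"tx": 0.8,"ty": 8,"tz": 0,"twist": 0},
  {"gripper": 0,"tx": 0,"ty": 0,"tz": 0,"twist": 0},
  {"gripper": 0,"tx": 0,"ty": 0,"tz": 35,"twist": 0},
  {"gripper": 0,"tx": 0,"ty": 0,"tz": 35,"twist": 0},
  {"gripper": 0,"tx": 0,"ty": 0,"tz": 20,"twist": 0},
  {"gripper": 0,"tx": 0,"ty": 0,"tz": 0,"twist": 0},
])

```text
clock: 7.25
position: [501.6, 186.9, 308.2]
tool_rot: [[0.106, 0.994, 0.011], [0.994, -0.106, 0.0], [0.001, 0.011, -1.0]]
wrist_force: [-0.2, -1.3, 0.8]
gripper_width: -0.3
grasp_force: 0.0
```

```bash
python3 - <<'E'
from h import *
a=save("side","s2.png")[120:250,240:380,::-1]
p=[628.2,181.3,-.1083]
cv2.imwrite("pics/m2.png",cv2.resize(a,(644,598),interpolation=2)); print(ctrl.get_state()["position"])
for d in(18,23,28,33,38): print(d,[((proj("side",model(p+[np.radians(d)],k))[0]-[240,120]+.4)*4.6).round().tolist() for k in(0,4,2)])
E
```

```text
[500.53902912 186.74149378 305.07856073]
18 [[346.0, 103.0], [469.0, 242.0], [352.0, 265.0]]
23 [[337.0, 99.0], [463.0, 231.0], [360.0, 274.0]]
28 [[329.0, 95.0], [457.0, 219.0], [368.0, 282.0]]
33 [[321.0, 93.0], [450.0, 208.0], [377.0, 290.0]]
38 [[314.0, 91.0], [442.0, 196.0], [385.0, 298.0]]
```

View pics/m2.png

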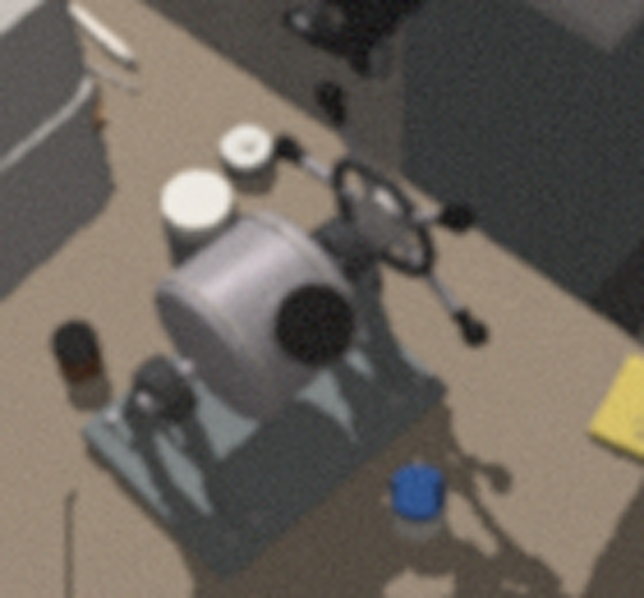

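The balls are at (330,98) and (457,215), which puts the lead spoke at about 28.5° and the neck at 316.5°. About 43.5° remains, so next I'll push the neck spoke.

Emit:
send_rows([
  {"gripper": 0,"tx": 3.2,"ty": 30,"tz": 0,"twist": 0},
  {"gripper": 0,"tx": 3.3,"ty": 30,"tz": 0,"twist": 0},
  {"gripper": 0,"tx": 3.3,"ty": 30,"tz": 0,"twist": 0},
  {"gripper": 0,"tx": 3.3,"ty": 30,"tz": 0,"twist": 0},
  {"gripper": 0,"tx": 0,"ty": 0,"tz": 0,"twist": 0},
  {"gripper": 0,"tx": 0,"ty": 0,"tz": -30,"twist": 0},
  {"gripper": 0,"tx": 0,"ty": 0,"tz": -30,"twist": 0},
  {"gripper": 0,"tx": 0,"ty": 0,"tz": -20,"twist": 0},
  {"gripper": 0,"tx": 0,"ty": 0,"tz": -13,"twist": 0},
  {"gripper": 0,"tx": 0,"ty": 0,"tz": 0,"twist": 0},
  {"gripper": 0,"tx": -0.5,"ty": -5,"tz": 0,"twist": 0},
  {"gripper": 0,"tx": -0.5,"ty": -5,"tz": 0,"twist": 0},
  {"gripper": 0,"tx": -0.3,"ty": -2.5,"tz": 0,"twist": 0},
  {"gripper": 0,"tx": -0.3,"ty": -2.5,"tz": 0,"twist": 0},
  {"gripper": 0,"tx": -0.3,"ty": -2.5,"tz": 0,"twist": 0},
  {"gripper": 0,"tx": -0.3,"ty": -2.5,"tz": 0,"twist": 0},
  {"gripper": 0,"tx": -0.3,"ty": -2.5,"tz": 0,"twist": 0},
  {"gripper": 0,"tx": -0.3,"ty": -2.5,"tz": 0,"twist": 0},
  {"gripper": 0,"tx": -0.3,"ty": -2.5,"tz": 0,"twist": 0},
  {"gripper": 0,"tx": 0,"ty": 0,"tz": 0,"twist": 0},
])

```text
clock: 8.97
position: [511.7, 282.2, 213.7]
tool_rot: [[0.107, 0.994, 0.011], [0.994, -0.107, 0.009], [0.01, 0.01, -1.0]]
wrist_force: [2.4, 8.2, 5.3]
gripper_width: -0.3
grasp_force: 3.9
```

```bash
python3 - <<'E'
from h import *
a=save("side","s3.png")[120:250,240:380,::-1]
s=ctrl.get_state();print(s["position"],s["wrist_force"],s["grasp_force"],s["clock"])
cv2.imwrite("pics/m3.png",cv2.resize(a,(644,598),interpolation=2))
p=[628.2,181.3,-.1083]
for d in(28,32,36,40): print(d,[((proj("side",model(p+[np.radians(d)],k))[0]-[240,120]+.4)*4.6).round().tolist() for k in(0,1,4,3)])
E
```

```text
[511.59906785 282.13324091 213.3076753 ] [2.48568391 6.49431152 6.16641547] 3.8822467625141144 9.0167
28 [[329.0, 95.0], [284.0, 147.0], [457.0, 219.0], [473.0, 334.0]]
32 [[323.0, 93.0], [286.0, 154.0], [451.0, 210.0], [477.0, 332.0]]
36 [[317.0, 92.0], [288.0, 161.0], [445.0, 201.0], [479.0, 329.0]]
40 [[311.0, 91.0], [291.0, 168.0], [439.0, 192.0], [482.0, 326.0]]
```

View pics/m3.png

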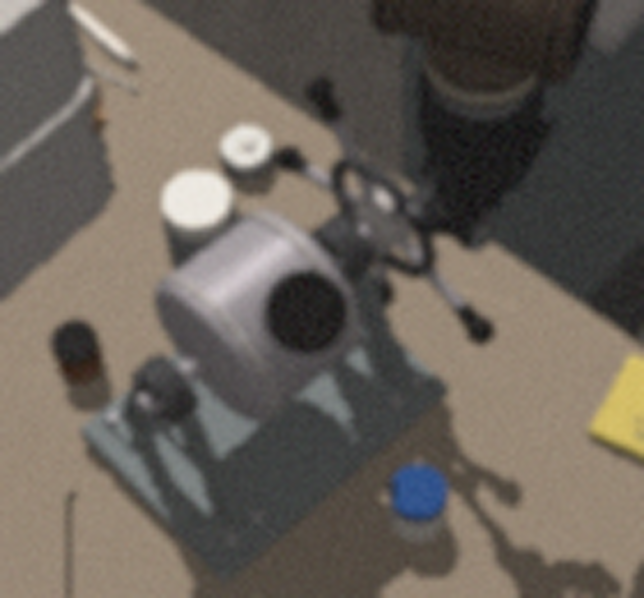

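The wheel has turned to about 33.5° and nothing else has moved, so I'm continuing.

Emit:
send_rows([
  {"gripper": 0,"tx": -0.3,"ty": -2.5,"tz": 0,"twist": 0},
  {"gripper": 0,"tx": -0.3,"ty": -2.5,"tz": 0,"twist": 0},
  {"gripper": 0,"tx": -0.3,"ty": -2.5,"tz": 0,"twist": 0},
  {"gripper": 0,"tx": -0.3,"ty": -2.5,"tz": 0,"twist": 0},
  {"gripper": 0,"tx": -0.3,"ty": -2.5,"tz": 0,"twist": 0},
  {"gripper": 0,"tx": -0.3,"ty": -2.5,"tz": 0,"twist": 0},
  {"gripper": 0,"tx": -0.3,"ty": -2.5,"tz": 0,"twist": 0},
  {"gripper": 0,"tx": -0.3,"ty": -2.5,"tz": 0,"twist": 0},
  {"gripper": 0,"tx": -0.3,"ty": -2.5,"tz": 0,"twist": 0},
  {"gripper": 0,"tx": -0.3,"ty": -2.5,"tz": 0,"twist": 0},
  {"gripper": 0,"tx": -0.3,"ty": -2.5,"tz": 0,"twist": 0},
  {"gripper": 0,"tx": -0.3,"ty": -2.5,"tz": 0,"twist": 0},
  {"gripper": 0,"tx": -0.3,"ty": -2.5,"tz": 0,"twist": 0},
  {"gripper": 0,"tx": -0.3,"ty": -2.5,"tz": 0,"twist": 0},
  {"gripper": 0,"tx": -0.3,"ty": -2.5,"tz": 0,"twist": 0},
  {"gripper": 0,"tx": -0.3,"ty": -2.5,"tz": 0,"twist": 0},
  {"gripper": 0,"tx": -0.3,"ty": -2.5,"tz": 0,"twist": 0},
  {"gripper": 0,"tx": -0.3,"ty": -2.5,"tz": 0,"twist": 0},
  {"gripper": 0,"tx": -0.3,"ty": -2.5,"tz": 0,"twist": 0},
  {"gripper": 0,"tx": 0,"ty": 0,"tz": 0,"twist": 0},
])

```text
clock: 10.68
position: [503.1, 231.0, 208.2]
tool_rot: [[0.107, 0.994, -0.0], [0.994, -0.107, -0.001], [-0.001, -0.0, -1.0]]
wrist_force: [1.1, 0.4, -0.0]
gripper_width: -0.1
grasp_force: 0.0
```

```bash
python3 - <<'E'
from h import *
a=save("side","s4.png")[120:250,240:380,::-1]
s=ctrl.get_state();print(s["position"],s["wrist_force"],s["grasp_force"],s["clock"])
cv2.imwrite("pics/m4.png",cv2.resize(a,(644,598),interpolation=2))
p=[628.2,181.3,-.1083]
for d in(56,60,64,68,72,76,80): print(d,[((proj("side",model(p+[np.radians(d)],k))[0]-[240,120]+.4)*4.6).round().tolist() for k in(0,4,3,2)])
E
```

```text
[503.02693081 231.05386264 208.11142004] [0.63658759 1.29235861 0.16172951] 0.0 10.7333
56 [[293.0, 94.0], [410.0, 157.0], [487.0, 307.0], [415.0, 320.0]]
60 [[290.0, 97.0], [403.0, 149.0], [487.0, 301.0], [421.0, 324.0]]
64 [[287.0, 100.0], [395.0, 141.0], [486.0, 294.0], [428.0, 327.0]]
68 [[285.0, 103.0], [387.0, 134.0], [485.0, 287.0], [434.0, 330.0]]
72 [[283.0, 107.0], [379.0, 127.0], [483.0, 280.0], [440.0, 333.0]]
76 [[282.0, 111.0], [372.0, 121.0], [481.0, 272.0], [445.0, 334.0]]
80 [[281.0, 116.0], [364.0, 115.0], [478.0, 264.0], [451.0, 336.0]]
```

View pics/m4.png

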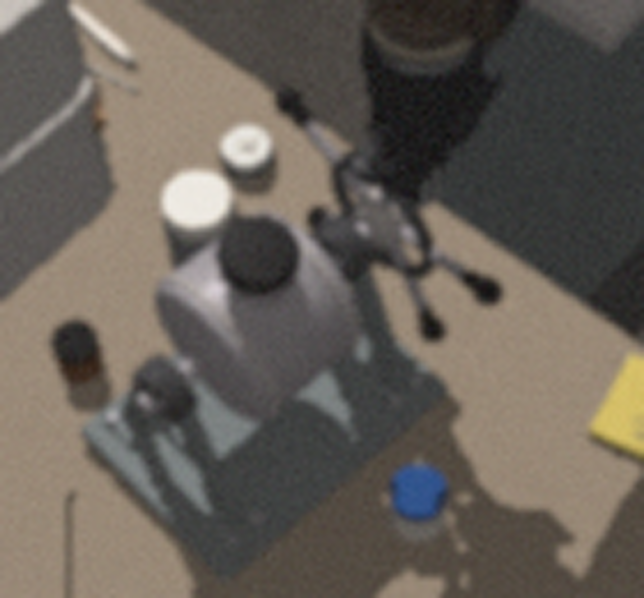

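The neck is about 7° short of upright. The ball at (485,290) and the one at (290,102) agree with the finger position, so I'll take the last bit slowly.

Emit:
send_rows([
  {"gripper": 0,"tx": -0.1,"ty": -1,"tz": 0.2,"twist": 0},
  {"gripper": 0,"tx": -0.1,"ty": -1,"tz": 0.2,"twist": 0},
  {"gripper": 0,"tx": -0.1,"ty": -1,"tz": 0.2,"twist": 0},
  {"gripper": 0,"tx": -0.1,"ty": -1,"tz": 0.2,"twist": 0},
  {"gripper": 0,"tx": -0.1,"ty": -1,"tz": 0.2,"twist": 0},
  {"gripper": 0,"tx": -0.1,"ty": -1,"tz": 0.2,"twist": 0},
  {"gripper": 0,"tx": -0.1,"ty": -1,"tz": 0.2,"twist": 0},
  {"gripper": 0,"tx": -0.1,"ty": -1,"tz": 0.2,"twist": 0},
  {"gripper": 0,"tx": -0.1,"ty": -1,"tz": 0.2,"twist": 0},
  {"gripper": 0,"tx": -0.1,"ty": -1,"tz": 0.2,"twist": 0},
  {"gripper": 0,"tx": -0.1,"ty": -1,"tz": 0,"twist": 0},
  {"gripper": 0,"tx": -0.1,"ty": -1,"tz": 0,"twist": 0},
  {"gripper": 0,"tx": -0.1,"ty": -1,"tz": 0,"twist": 0},
  {"gripper": 0,"tx": 0,"ty": 0,"tz": 0,"twist": 0},
  {"gripper": 0,"tx": 0,"ty": 0,"tz": 0,"twist": 0},
])

```text
clock: 11.98
position: [502.0, 218.5, 210.6]
tool_rot: [[0.107, 0.994, 0.0], [0.994, -0.107, -0.0], [-0.0, 0.0, -1.0]]
wrist_force: [-0.9, 0.1, -0.1]
gripper_width: 0.1
grasp_force: 0.0
```

Emit:
send_rows([
  {"gripper": 0,"tx": 0.5,"ty": 5,"tz": 0,"twist": 0},
  {"gripper": 0,"tx": 1,"ty": 10,"tz": 0,"twist": 0},
  {"gripper": 0,"tx": 1,"ty": 10,"tz": 0,"twist": 0},
  {"gripper": 0,"tx": 1,"ty": 10,"tz": 0,"twist": 0},
  {"gripper": 0,"tx": 0,"ty": 0,"tz": 35,"twist": 0},
  {"gripper": 0,"tx": 0,"ty": 0,"tz": 35,"twist": 0},
  {"gripper": 0,"tx": 0,"ty": 0,"tz": 35,"twist": 0},
  {"gripper": 0,"tx": 0,"ty": 0,"tz": 35,"twist": 0},
  {"gripper": 0,"tx": 0,"ty": 30,"tz": 0,"twist": 0},
  {"gripper": 0,"tx": 0,"ty": 35,"tz": 0,"twist": 0},
  {"gripper": 0,"tx": 0,"ty": 35,"tz": 0,"twist": 0},
  {"gripper": 0,"tx": 0,"ty": 35,"tz": 0,"twist": 0},
  {"gripper": 0,"tx": 0,"ty": 35,"tz": 0,"twist": 0},
  {"gripper": 0,"tx": 0,"ty": 35,"tz": 0,"twist": 0},
  {"gripper": 0,"tx": 0,"ty": 0,"tz": 0,"twist": 0},
])

```text
clock: 13.23
position: [503.6, 464.8, 348.4]
tool_rot: [[0.101, 0.995, -0.002], [0.995, -0.101, 0.001], [0.001, -0.002, -1.0]]
wrist_force: [-0.4, -1.2, -0.3]
gripper_width: 0.2
grasp_force: 0.0
```

```bash
python3 - <<'E'
from h import *
a=save("side","s5.png")[130:230,270:370,::-1]; b=save("top","t5.png")[170:270,280:380,::-1]
s=ctrl.get_state();print(s["position"],s["wrist_force"],s["clock"])
cv2.imwrite("pics/m5.png",cv2.resize(np.hstack([a,b]),(800,400),interpolation=2))
E
```

```text
[504.55716995 460.60369091 349.08226435] [ 0.49930081 -0.57231034  0.19732821] 13.3333
```

View pics/m5.png

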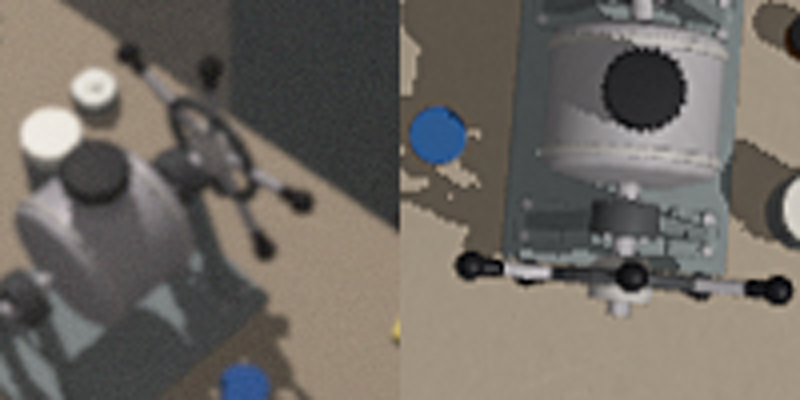

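The cap now faces up at top-panel (644,90), and all the bystanders are still in place. I'll fit the final angle from the balls: side (130,52), (210,70), (300,200), (263,247) and top (470,265), (631,276), (776,289).

```bash
python3 - <<'E'
from h import *
from scipy.optimize import least_squares
S=lambda u,v:(270+u/4-.4,130+v/4-.4); T=lambda u,v:(280+(u-400)/4-.4,170+v/4-.4)
obs=[("side",1,S(130,52)),("side",0,S(210,70)),("side",4,S(300,200)),("side",3,S(263,247)),
("top",4,T(470,265)),("top",0,T(631,276)),("top",1,T(776,289)),("top",'c',T(644,90)),("side",'c',S(97,168))]
def f(p): return np.concatenate([proj(n,model(p,k) if k!='c' else model(p,0,100,-5))[0]-uv for n,k,uv in obs])
r=least_squares(f,[628,181,-.1,0],x_scale=[10,10,.1,.1],loss="soft_l1")
print(r.x,np.degrees(r.x[3]),np.round(f(r.x).reshape(-1,2),1).tolist())
A,B=cv2.imread("pics/top0.png",0),cv2.imread("pics/t5.png",0)
for n,(x,y) in dict(blue=(289,203),jar=(385,222),pot=(396,253),brown=(382,178),mug=(206,237),base=(335,163)).items():
    if n=="mug": continue
    R=cv2.matchTemplate(B[y-20:y+21,x-20:x+21],A[y-11:y+12,x-11:x+12],cv2.TM_CCOEFF_NORMED); _,v,_,l=cv2.minMaxLoc(R); print(n,round(v,2),l[0]-9,l[1]-9)
E
```

```text
[ 6.28122692e+02  1.82076147e+02 -1.05199118e-01  2.03045396e-03] 0.11633644246874324 [[-0.9, 0.4], [0.0, 0.1], [0.3, 0.7], [-0.0, 0.6], [-0.1, 0.6], [-0.1, 0.5], [0.5, 0.5], [-0.2, -0.3], [-0.6, -0.3]]
blue 0.66 0 0
jar 1.0 0 0
pot 0.74 0 0
brown 1.0 0 0
base 1.0 0 0
```

The angle comes out at 0.1° and nothing has shifted, so I'm handing it in.

```bash
python3 -c "
from rig import ctrl
print(ctrl.finish_job())"
```

```text
the job is handed in; nothing more can be done
None
```

The filler neck and cap point straight up, about 0.1° off by the camera fit, after two gentle spoke pushes. In the top view neither the mixer nor the four things checked beside it had moved (I didn't check the mug), and the arm was clear when I handed the job in; no verdict was returned.

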